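Hold the sprung bin lid just below its balance point beside a straightedge

ROBOT

A 6-joint arm with a two-finger parallel gripper is mounted at the origin on the work surface. World frame = base frame: x ahead of the robot, y to its left, z up, the work surface at z = 0. Lengths are in mm, angles in degrees, forces in N, time in s.
With the tool pointing down it reaches from about 300 to 850 mm from the base axis. Payload 4.2 kg.
Tool frame: the origin (TCP) lies between the finger pads; the fingertips stand 22 mm ahead of it and the grasp point (between the pads) lies 3 mm ahead of it; z points along the fingers, y is the direction in which the jaws open and shut (so a half turn about z gives the same grasp; the last joint's range is limited). The gripper opens to 91 mm and grips with 3 to 60 N. Pads are 32 mm wide; open, the fingers measure 118 mm over their backs; the gripper's body (76 mm by 178 mm) begins 60 mm behind the grasp point.
Start: joints at [69.385, 18.312, 89.639, -0, 72.044, -1.146], TCP at [191.649, 542.136, 235.976] pointing down, gripper open.
Joint ranges: [-177.97, 177.97], [-48.28, 115.42], [12.27, 149.76], [-77.06, 257.06], [2.81, 150.46], [-146.56, 146.56]. Speed limits (degrees/s): [147.25, 147.25, 180, 180, 180, 180].

INTERFACE

Orientations are given as [roll, pitch, yaw] about the fixed x, y, z axes, in that order (R = Rz(yaw) Ry(pitch) Rx(roll)).
In Python, from workcell import telemetry, cams, env gives the robot as it stands.
- The arm moves only by the shell command python3 -m inch 'ROWS' [FORCE]. ROWS is JSON, a list of rows, each an object of numbers: "x", "y", "z": the shift along the tool's x, y, z in cm; "yaw": the turn about the tool's z in units of 5 degrees (1.0 is 5 degrees); "gripper": the gripper's target within -1 to 1 (fully open at 1, half-way at 0, shut at -1). A call has 1 to 12 rows; each row shifts and turns the commanded pose from where the row before left it, along the tool's axes as they then stand; what a row does not reach is not made up. A row lasts 1/12 s, in which the tool goes at most 41.7 mm and 7.16 degrees, less where a joint would pass 70% of its speed; a pose out of reach is approached as far as the arm can. A call is refused whole if a number of a shift passes 4.17 or a number of a turn 1, either way. A call with a gripper value outside its range is refused whole. The fingers move at their own pace and stop on an object; FORCE is the grip in N (left out, the last holds). Time passes only in rows, so rows that do not move let the fingers close. It gives the time, the measured TCP pose, the force and the opening at its end, in the units of the state.
- telemetry.state(): the state, without advancing time (a new reading comes with each control period).
- cams.grab_frame(name): name is "side" or "top"; returns a dict with "pixels" (384x512x3 uint8, red, green, blue), "mtx" (3x3 intrinsics, pixels), "rvec" (rotation vector, rad) and "tvec" (3), from world to camera coordinates, as OpenCV has them. Camera axes: x right, y down, z forward; pixel columns grow to the right and rows downward; lengths in mm; the calibration is good to about 2 mm. A picture is of the moment at which its call begins. There is no depth.
- env.job_done(): hands the job in, once; it reports no verdict.
The state is a dict: "time_s": time; "qpos": joint angles; "qvel": joint speeds; "effort": joint torques, N m; "ee_pos": TCP position; "ee_rot": TCP orientation; "force": force on the tool from outside, world axes, zero at the start; "torque": the same for the moment, N m; "gripper_width": finger opening in mm.
Only numpy, scipy, OpenCV 4.12 (cv2) and the standard library are available. Lean on these libraries where they do the work, as an engineer would, in place of code of your own. Each camera call takes 0.05 s, during which the arm holds its last target. There are 200 camera calls.

TASK

The ingredient bin's sprung lid needs its spring checked: first lay the angle-section straightedge flat on the table, flush along the bin's right side (as the robot sees it) and roughly centred on it front to back, fin outwards, and let go of it. Then raise the lid by its front bar past its balance point, without letting it reach its open stop, ease it back and finish while still holding it at rest a few degrees below the balance point (about 5 degrees), for the fitter to sight it against the straightedge. Leave everything else on the table where it stands.

Things in the scene. Friction and masses are not known exactly. Their poses are not given: they have to be found in the camera images.
- bin: aluminium ingredient bin fixed to the table, 180 mm deep (its x), 260 mm wide (its y), 110 mm high, walls 5 mm; origin at the centre of its underside, x points to its back (away from the robot), y to the robot's left, z up. Its right side, as the robot sees it, is the flat upright face at y = -130 mm in its frame. The shut lid (same outline, 8 mm thick, 0.75 kg with its bar) lies on top and counts as part of the bin
- lid (a joint): lid angle in rad: 0 shut, growing as the front rises, open stop at 1.55. The hinge lies along the bin's y on the top of its back wall. A spring helps the lid: balance point at about 1.05 rad (60 degrees). Below it the lid falls shut if let go, above it the spring carries it to the open stop; it stays nowhere in between. Near the balance it takes less than 1 N at the bar, lifting from shut about 1 N
- lid_bar (a point): middle of the round steel bar along the lid's front, 12 mm thick, 140 mm long along the bin's y, 42 mm clear of the panel's front edge to the bar's centre, on two thin stays 64 mm either side of the middle; 222 mm in front of the hinge and 4 mm above the hinge line when shut (114 mm over the table). Can be pinched from above by fingers closing along the bin's x; it turns between the fingers as the lid swings
- lid_hinge (a point): fixed point on the hinge line at mid width, 110 mm over the table, 90 mm behind the bin's centre; axes as the bin's
- straightedge: loose aluminium angle-section straightedge, about 0.2 to 0.4 kg: foot plate 260 mm long (its x) by 90 mm (its y) by 6 mm thick, with an upright fin along one long side: 10 mm thick, full length, top 51 mm over the underside, centred at y = -40 mm. Origin at the centre of the foot's underside. The straight edge that goes against the bin is the opposite one at y = +45 mm. It starts to the right of the bin with that edge towards it. The fin can be pinched from above
- edge_front (a point): point on the straightedge's straight edge, 80 mm from its middle towards its -x end, 3 mm above its underside
- edge_back (a point): the same, 80 mm towards its +x end
- tamper: bystander, leave alone: coffee tamper standing upright, 54 mm across, 78 mm high; origin on its underside
- cup: bystander, leave alone: white cup, 76 mm across, 70 mm high; origin on its underside
- jug: bystander, leave alone: steel milk jug with a handle, 86 mm across, 110 mm high; origin on its underside
- syrup: bystander, leave alone: amber bottle, 70 mm across, 220 mm high; origin on its underside
- jar: bystander, leave alone: glass jar with steel lid, 60 mm across, 100 mm high; origin on its underside
- spoon: bystander, leave alone: steel spoon lying flat

How it is judged:
By the outcome, as a careful person would: the job done as asked, in the order asked, and still so for the second after the job is handed in, while the arm keeps its last pose, push and grip.
It also fails if it takes over 54 s, if anything falls off the work surface, if the arm or the gripper's body presses on something with over 40 N, if the wrist force passes 120 N, or if a joint passes its speed limit or range.

## Working session

There is one attempt and no reset: what is moved stays moved. The work goes in short steps, Python scripts to look and compute and a shell command to move; the robot and the scene stay as the last step left them, time stands still between calls to the robot, and variables do not carry over. Pictures are saved under pics/ and viewed, about 8 in all and at most 12, crops included, and the job is handed in when it is done.

```bash
mkdir -p pics; ls; python3 - <<'E'
from workcell import telemetry, cams
import cv2, numpy as np
s=telemetry.state(); print(s)
for n in("top","side"):
    f=cams.grab_frame(n); cv2.imwrite(f"pics/{n}0.png",cv2.cvtColor(f["pixels"],cv2.COLOR_RGB2BGR))
    print(n,f["mtx"],f["rvec"],f["tvec"], -cv2.Rodrigues(np.array(f["rvec"],float))[0].T@np.array(f["tvec"]).ravel())
E
```

```text
pics
{'time_s': 0.0, 'qpos': array([ 6.93858668e+01,  1.83519029e+01,  8.97083470e+01, -3.83562834e-04,
        7.20418112e+01, -1.14634240e+00]), 'qvel': array([-0.04418837, -0.09023791, -0.05262894, -0.04007273, -0.04326049,
        0.09519716]), 'effort': array([-6.62474577e-04, -4.12459087e+01, -2.31974941e+01,  7.27334619e-02,
        4.55583993e-02, -1.76992999e-04]), 'ee_pos': array([191.47334306, 541.68334127, 235.10445815]), 'ee_rot': array([-1.79897952e+02, -1.67725304e-03,  1.60532326e+02]), 'force': array([0.15864711, 0.08248812, 0.71462231]), 'torque': array([-0.05659159, -0.04895709,  0.00656734]), 'gripper_width': 91.41549455576762}
top [[427.16140786   0.         255.09599759]
 [  0.         427.16140786 199.307076  ]
 [  0.           0.           1.        ]] [ 2.18902886 -2.19413474  0.0990729 ] [  -2.36298201  517.93116423 1264.05352448] [ 423.17256522   17.61794208 1298.73175655]
side [[404.81669388   0.         248.38208623]
 [  0.         404.81669388 189.06713113]
 [  0.           0.           1.        ]] [ 0.2885886  -2.79287071  1.22428443] [ 528.12996294  122.65895126 1017.71836725] [384.9961476  758.9324616  778.14949475]
```

View pics/top0.png

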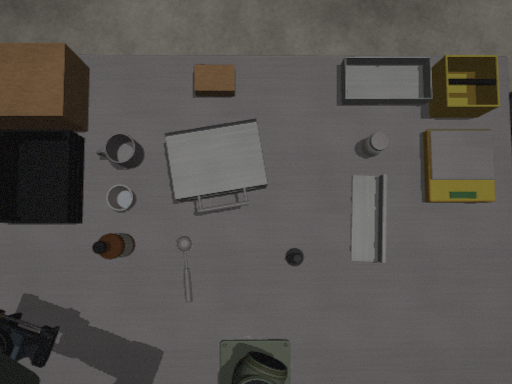

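View pics/side0.png

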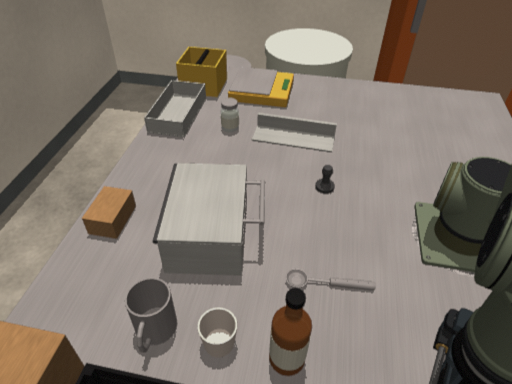

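```bash
cat > h.py <<'E'
import cv2, numpy as np
from workcell import telemetry, cams
def cam(f):
    R=cv2.Rodrigues(np.array(f["rvec"],float).ravel())[0]; t=np.array(f["tvec"],float).ravel(); return np.array(f["mtx"]),R,t
def ray(f,uv):
    K,R,t=cam(f); return -R.T@t, R.T@np.linalg.inv(K)@np.array([uv[0],uv[1],1.])
def onz(f,uv,z):
    c,d=ray(f,uv); return c+d*(z-c[2])/d[2]
def tri(f,a,g,b):
    (c,d),(e,h)=ray(f,a),ray(g,b); d/=np.linalg.norm(d);h/=np.linalg.norm(h)
    s=np.linalg.lstsq(np.c_[d,-h],e-c,rcond=None)[0]; p,q=c+d*s[0],e+h*s[1]
    return (p+q)/2, np.linalg.norm(p-q)
def proj(f,P):
    K,R,t=cam(f); q=K@(R@np.array(P,float)+t); return q[:2]/q[2]
def crop(f,x0,y0,x1,y1,k):
    im=cv2.resize(cv2.cvtColor(f["pixels"],cv2.COLOR_RGB2BGR)[y0:y1,x0:x1],None,fx=k,fy=k,interpolation=cv2.INTER_CUBIC)
    im=cv2.convertScaleAbs(im,alpha=1.3)
    for x in range(-(-x0//10)*10,x1,10):
        cv2.line(im,(int((x-x0+.5)*k),0),(int((x-x0+.5)*k),4 if x%50 else 12),(0,0,255),1)
    for y in range(-(-y0//10)*10,y1,10):
        cv2.line(im,(0,int((y-y0+.5)*k)),(4 if y%50 else 12,int((y-y0+.5)*k)),(0,0,255),1)
    return im
E
python3 - <<'E'
from h import *
t=cams.grab_frame("top"); s=cams.grab_frame("side")
np.save("f0.npy",[t,s],allow_pickle=True)
a=crop(t,155,110,275,220,5); b=crop(t,340,165,400,275,5)[:550]
b=b[:550]; c=np.zeros((550,780,3),np.uint8); c[:a.shape[0],:600]=a; c[:,600:780]=b[:550,60:240]
cv2.imwrite("pics/c1.png",np.hstack([a,b[:,:200]]))
c=crop(s,150,105,350,280,4)[:,:800]; cv2.imwrite("pics/c2.png",c[:600] if c.shape[0]<=600 else cv2.resize(c,(686,600)))
E
```

```text
(no output)
```

View pics/c1.png

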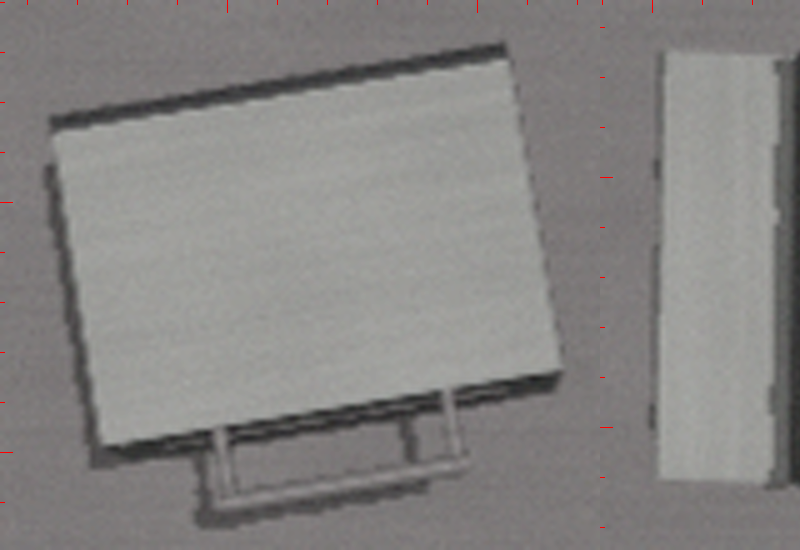

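View pics/c2.png

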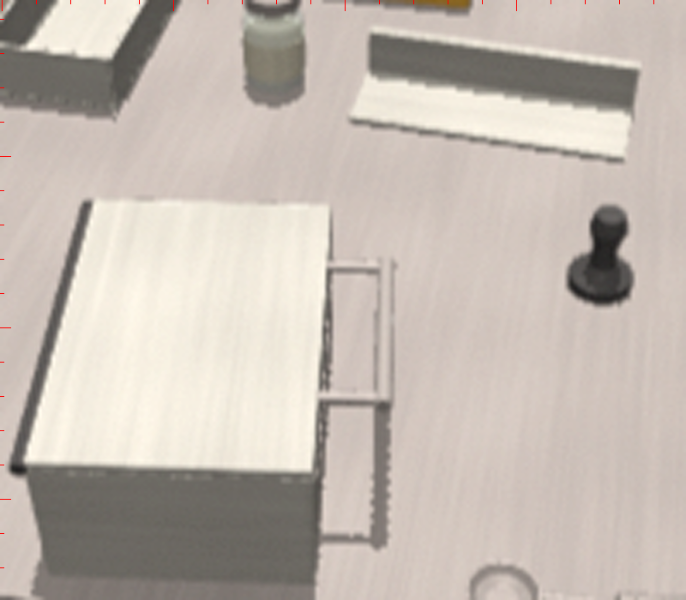

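```bash
python3 - <<'E'
from h import *
t,s=np.load("f0.npy",allow_pickle=True)
def quad(f,box,th):
    x0,y0,x1,y1=box; g=f["pixels"].min(2)[y0:y1,x0:x1]
    g=cv2.resize(g,None,fx=4,fy=4,interpolation=cv2.INTER_CUBIC)
    m=(cv2.GaussianBlur(g,(0,0),2)>th).astype(np.uint8); m=cv2.morphologyEx(m,cv2.MORPH_OPEN,np.ones((33,33)))
    c=max(cv2.findContours(m,0,cv2.CHAIN_APPROX_NONE)[0],key=cv2.contourArea)
    q=cv2.minEnclosingTriangle; 
    p=cv2.approxPolyN(c,4,ensure_convex=True).reshape(-1,2).astype(float)
    # refine: fit line to contour points near each side
    c=c.reshape(-1,2).astype(float); L=[]
    for i in range(4):
        a,b=p[i],p[(i+1)%4]; d=(b-a)/np.linalg.norm(b-a); n=np.array([-d[1],d[0]])
        u=(c-a)@d/np.linalg.norm(b-a); k=(abs((c-a)@n)<8)&(u>.12)&(u<.88)
        vx,vy,X,Y=cv2.fitLine(c[k].astype(np.float32),cv2.DIST_HUBER,0,.01,.01).ravel(); L.append((-vy,vx,vx*Y-vy*X))
    L=np.array(L); P=[np.linalg.solve([L[i-1,:2],L[i,:2]],[L[i-1,2],L[i,2]]) for i in range(4)]
    P=np.array(P); P=(P+.5)/4-.5+[x0,y0]
    ctr=P.mean(0); return P[np.argsort(np.arctan2(*(P-ctr).T[::-1]))]
for n,f in(("t",t),("s",s)):
    print(n,[(f["pixels"].min(2)[y,x]) for x,y in ([(215,160),(300,120),(362,220),(383,220)] if n=="t" else [(205,200),(290,200),(290,138),(220,240),(295,122)])])
L=quad(t,(155,110,275,220),130); S=quad(s,(140,150,262,260),185)
print("lid px",L.round(1),S.round(1))
for p in L: print(onz(t,p,118).round(1))
for o in range(4):
    r=[tri(t,L[i],s,S[(i+o)%4]) for i in range(4)]
    if max(x[1] for x in r)<15: print(o,[(x[0].round(1),round(x[1],1)) for x in r])
L=quad(t,(343,165,400,275),130); print("foot px",L.round(1)); 
for p in L: print(onz(t,p,6).round(1))
S=quad(s,(240,105,350,160),185); print("foot side",S.round(1))
for p in S: print(onz(s,p,6).round(1))
E
```

```text
t [np.uint8(117), np.uint8(94), np.uint8(118), np.uint8(107)]
s [np.uint8(173), np.uint8(146), np.uint8(172), np.uint8(172), np.uint8(74)]Traceback (most recent call last):
  File "<stdin>", line 21, in <module>
  File "<stdin>", line 7, in quad
ValueError: max() iterable argument is empty
```

```bash
cat > q.py <<'E'
from h import *
def quad(f,box,th,op=13):
    x0,y0,x1,y1=box; g=f["pixels"].min(2)[y0:y1,x0:x1]
    g=cv2.resize(g,None,fx=4,fy=4,interpolation=cv2.INTER_CUBIC)
    m=(cv2.GaussianBlur(g,(0,0),2)>th).astype(np.uint8); m=cv2.morphologyEx(cv2.morphologyEx(m,cv2.MORPH_CLOSE,np.ones((9,9))),cv2.MORPH_OPEN,np.ones((op,op)))
    c=max(cv2.findContours(m,0,cv2.CHAIN_APPROX_NONE)[0],key=cv2.contourArea)
    p=cv2.approxPolyN(c,4,ensure_convex=True).reshape(-1,2).astype(float)
    c=c.reshape(-1,2).astype(float); L=[]
    for i in range(4):
        a,b=p[i],p[(i+1)%4]; d=(b-a)/np.linalg.norm(b-a); n=np.array([-d[1],d[0]])
        u=(c-a)@d/np.linalg.norm(b-a); k=(abs((c-a)@n)<8)&(u>.12)&(u<.88)
        vx,vy,X,Y=cv2.fitLine(c[k].astype(np.float32),cv2.DIST_HUBER,0,.01,.01).ravel(); L.append((-vy,vx,vx*Y-vy*X))
    L=np.array(L); P=[np.linalg.solve([L[i-1,:2],L[i,:2]],[L[i-1,2],L[i,2]]) for i in range(4)]
    P=(np.array(P)+.5)/4-.5+[x0,y0]
    ctr=P.mean(0); return P[np.argsort(np.arctan2(*(P-ctr).T[::-1]))]
E
python3 - <<'E'
from q import *
t,s=np.load("f0.npy",allow_pickle=True)
L=quad(t,(155,110,275,220),106,33); S=quad(s,(140,150,262,260),163,33)
print("lid px",L.round(1).tolist(),S.round(1).tolist())
print([onz(t,p,118).round(1).tolist() for p in L])
for o in range(4):
    r=[tri(t,L[i],s,S[(i+o)%4]) for i in range(4)]
    if max(x[1] for x in r)<25: print(o,[(x[0].round(1).tolist(),round(x[1],1)) for x in r])
L=quad(t,(343,165,400,275),112); print("foot px",L.round(1).tolist(),[onz(t,p,6).round(1).tolist() for p in L])
S=quad(s,(245,120,350,165),163); print("foot side",S.round(1).tolist(),[onz(s,p,6).round(1).tolist() for p in S])
c=lambda x,y:(x/5+154.5,y/5+109.5)
d=lambda x,y:(x/3.43+149.5,y/3.43+104.5)
for a,b in((c(218,500),d(387,402)),(c(468,462),d(387,260))): print("bar",tri(t,a,s,b),onz(t,a,114))
# fin top outer/inner ends: side
for a in(d(372,29),d(640,66)): print("fin",onz(s,a,51))
E
```

```text
lid px [[165.8, 136.5], [255.7, 122.0], [266.4, 182.9], [175.3, 198.0]] [[177.8, 163.3], [245.2, 165.4], [239.7, 241.0], [157.5, 238.3]]
[[687.0, 246.9, 118.0], [728.5, -4.3, 118.0], [556.3, -33.4, 118.0], [514.5, 218.7, 118.0]]
3 [([686.7, 247.0, 116.5], np.float64(1.2)), ([728.5, -4.6, 115.1], np.float64(1.6)), ([556.0, -33.7, 113.9], np.float64(1.5)), ([513.9, 218.8, 116.8], np.float64(1.4))]
foot px [[353.5, 175.8], [373.4, 176.2], [373.4, 260.2], [351.4, 259.8]] [[590.5, -305.1, 6.0], [589.1, -366.1, 6.0], [334.1, -360.1, 6.0], [335.7, -293.6, 6.0]]
foot side [[252.8, 137.6], [256.2, 127.8], [332.3, 138.7], [331.4, 149.6]] [[588.4, -307.2, 6.0], [588.1, -365.2, 6.0], [333.8, -355.1, 6.0], [333.5, -295.3, 6.0]]
bar (array([479.40065412, 155.26848034, 117.80821456]), np.float64(6.546312982965568)) [482.85793077 156.01288841 114.        ]
bar (array([502.28863175,  17.34977989, 116.38963384]), np.float64(2.5224547113526716)) [503.70947975  17.46947221 114.        ]
fin [ 587.05599999 -386.33558715   51.        ]
fin [ 329.28401236 -375.59147758   51.        ]
```

The top view shows the lid (px 166–267, 121–200), the straightedge (352–386, 175–261) and the tamper (294, 257). The side view agrees. Estimated poses:

| Item | Centre (mm) | Yaw (deg) |
|---|---|---|
| Bin | (623, 107) | 9.45 |
| Straightedge | (460, −344) | −2.6 |
| Fin | (458, −383) | as straightedge |

Next I travel over the fin.

```bash
python3 -m inch '[{"z":-2.4},{"x":-1.2,"y":-1.6},{"x":-2.33,"y":-3.264},{"x":-2.33,"y":-3.264},{"x":-2.33,"y":-3.264},{"x":-2.33,"y":-3.264},{"x":-2.33,"y":-3.264},{"x":-2.33,"y":-3.264},{"x":-2.33,"y":-3.264},{"x":-2.33,"y":-3.264},{"x":-2.33,"y":-3.264},{"x":-2.33,"y":-3.264}]'
python3 -m inch '[{"x":-2.33,"y":-3.264},{"x":-2.33,"y":-3.264},{"x":-2.33,"y":-3.264},{"x":-2.33,"y":-3.264},{"x":-2.33,"y":-3.264},{"x":-2.33,"y":-3.264},{"x":-2.33,"y":-3.264},{"x":-2.33,"y":-3.264},{"x":-2.33,"y":-3.264},{"x":-2.33,"y":-3.264},{"x":-2.33,"y":-3.264},{"x":-2.33,"y":-3.264}]'
python3 -m inch '[{"x":-1.2,"y":-1.6},{"yaw":1},{"yaw":1},{"yaw":1},{"yaw":1},{"yaw":1},{"yaw":1},{"yaw":1},{"yaw":1},{"yaw":1},{"yaw":1},{"yaw":1}]'
python3 -m inch '[{"yaw":1},{"yaw":1},{"yaw":1},{"yaw":1},{"yaw":1},{"yaw":1},{"yaw":1},{"yaw":1},{"yaw":1},{"yaw":1},{"yaw":1},{"yaw":1}]'
python3 -m inch '[{"yaw":1},{"yaw":1},{"yaw":1},{"yaw":1},{"yaw":1},{"yaw":1},{"yaw":1},{"yaw":1},{"yaw":1},{"yaw":0.62},{}]'
```

```text
invalid input
invalid input
invalid input
invalid input
invalid input
```

```bash
python3 -m inch '[{"x":0,"y":0,"z":-2.4,"yaw":0,"gripper":1}]'; python3 -m inch '[{"x":0,"y":0,"z":0,"yaw":0}]';python3 -m inch '[{"x":0,"y":0,"z":0,"yaw":0,"gripper":1}]' 20
```

```text
time_s: 0.28
ee_pos: [190.8, 539.7, 255.5]
ee_rot: [-179.4, -0.0, 160.5]
force: [-0.1, -0.1, 0.0]
gripper_width: 91.3
time_s: 0.37
ee_pos: [192.2, 543.6, 263.0]
ee_rot: [179.7, 0.0, 160.5]
force: [0.4, 1.1, 0.9]
gripper_width: 91.3invalid input
```

```bash
python3 -m inch '[{"x":-1.2,"y":-1.6,"z":0,"yaw":0,"gripper":1},{"x":-2.33,"y":-3.264,"z":0,"yaw":0,"gripper":1},{"x":-2.33,"y":-3.264,"z":0,"yaw":0,"gripper":1},{"x":-2.33,"y":-3.264,"z":0,"yaw":0,"gripper":1},{"x":-2.33,"y":-3.264,"z":0,"yaw":0,"gripper":1},{"x":-2.33,"y":-3.264,"z":0,"yaw":0,"gripper":1},{"x":-2.33,"y":-3.264,"z":0,"yaw":0,"gripper":1},{"x":-2.33,"y":-3.264,"z":0,"yaw":0,"gripper":1},{"x":-2.33,"y":-3.264,"z":0,"yaw":0,"gripper":1},{"x":-2.33,"y":-3.264,"z":0,"yaw":0,"gripper":1},{"x":-2.33,"y":-3.264,"z":0,"yaw":0,"gripper":1},{"x":-2.33,"y":-3.264,"z":0,"yaw":0,"gripper":1}]'
python3 -m inch '[{"x":-2.33,"y":-3.264,"z":0,"yaw":0,"gripper":1},{"x":-2.33,"y":-3.264,"z":0,"yaw":0,"gripper":1},{"x":-2.33,"y":-3.264,"z":0,"yaw":0,"gripper":1},{"x":-2.33,"y":-3.264,"z":0,"yaw":0,"gripper":1},{"x":-2.33,"y":-3.264,"z":0,"yaw":0,"gripper":1},{"x":-2.33,"y":-3.264,"z":0,"yaw":0,"gripper":1},{"x":-2.33,"y":-3.264,"z":0,"yaw":0,"gripper":1},{"x":-2.33,"y":-3.264,"z":0,"yaw":0,"gripper":1},{"x":-2.33,"y":-3.264,"z":0,"yaw":0,"gripper":1},{"x":-2.33,"y":-3.264,"z":0,"yaw":0,"gripper":1},{"x":-2.33,"y":-3.264,"z":0,"yaw":0,"gripper":1},{"x":-2.33,"y":-3.264,"z":0,"yaw":0,"gripper":1}]'
python3 -m inch '[{"x":-1.2,"y":-1.6,"z":0,"yaw":0,"gripper":1},{"x":0,"y":0,"z":0,"yaw":1,"gripper":1},{"x":0,"y":0,"z":0,"yaw":1,"gripper":1},{"x":0,"y":0,"z":0,"yaw":1,"gripper":1},{"x":0,"y":0,"z":0,"yaw":1,"gripper":1},{"x":0,"y":0,"z":0,"yaw":1,"gripper":1},{"x":0,"y":0,"z":0,"yaw":1,"gripper":1},{"x":0,"y":0,"z":0,"yaw":1,"gripper":1},{"x":0,"y":0,"z":0,"yaw":1,"gripper":1},{"x":0,"y":0,"z":0,"yaw":1,"gripper":1},{"x":0,"y":0,"z":0,"yaw":1,"gripper":1},{"x":0,"y":0,"z":0,"yaw":1,"gripper":1}]'
```

```text
time_s: 1.37
ee_pos: [319.4, 97.3, 259.8]
ee_rot: [180.0, 0.1, 160.6]
force: [-0.7, 0.7, -0.3]
gripper_width: 91.5
time_s: 2.37
ee_pos: [452.7, -365.4, 259.3]
ee_rot: [180.0, -0.0, 160.5]
force: [0.9, -0.1, 0.1]
gripper_width: 91.0
time_s: 3.37
ee_pos: [458.6, -382.4, 259.3]
ee_rot: [-180.0, -0.0, 105.3]
force: [0.4, 0.3, -0.0]
gripper_width: 91.4
```

```bash
python3 -m inch '[{"x":0,"y":0,"z":0,"yaw":1,"gripper":1},{"x":0,"y":0,"z":0,"yaw":1,"gripper":1},{"x":0,"y":0,"z":0,"yaw":1,"gripper":1},{"x":0,"y":0,"z":0,"yaw":1,"gripper":1},{"x":0,"y":0,"z":0,"yaw":1,"gripper":1},{"x":0,"y":0,"z":0,"yaw":1,"gripper":1},{"x":0,"y":0,"z":0,"yaw":1,"gripper":1},{"x":0,"y":0,"z":0,"yaw":1,"gripper":1},{"x":0,"y":0,"z":0,"yaw":1,"gripper":1},{"x":0,"y":0,"z":0,"yaw":1,"gripper":1},{"x":0,"y":0,"z":0,"yaw":1,"gripper":1},{"x":0,"y":0,"z":0,"yaw":1,"gripper":1}]'
python3 -m inch '[{"x":0,"y":0,"z":1.5,"yaw":1,"gripper":1},{"x":0,"y":0,"z":1.5,"yaw":1,"gripper":1},{"x":0,"y":0,"z":1.5,"yaw":1,"gripper":1},{"x":0,"y":0,"z":1.5,"yaw":1,"gripper":1},{"x":0,"y":0,"z":1.5,"yaw":1,"gripper":1},{"x":0,"y":0,"z":1.5,"yaw":1,"gripper":1},{"x":0,"y":0,"z":1.5,"yaw":1,"gripper":1},{"x":0,"y":0,"z":1.5,"yaw":1,"gripper":1},{"x":0,"y":0,"z":1.5,"yaw":1,"gripper":1},{"x":0,"y":0,"z":1,"yaw":0.62,"gripper":1},{"x":0,"y":0,"z":0,"yaw":0,"gripper":1}]'
python3 - <<'E'
from h import *
t=cams.grab_frame("top"); s=cams.grab_frame("side")
a=crop(t,330,160,410,280,5); b=crop(s,230,70,350,170,5)
c=np.zeros((600,1000,3),np.uint8); c[:,:400]=a; c[:500,400:]=b; cv2.imwrite("pics/g1.png",cv2.resize(c,(800,480)))
E
```

```text
time_s: 4.37
ee_pos: [458.6, -382.4, 259.3]
ee_rot: [-180.0, -0.0, 45.3]
force: [1.1, 0.1, 0.3]
gripper_width: 91.1
time_s: 5.28
ee_pos: [457.3, -381.3, 112.1]
ee_rot: [-179.8, 0.2, -2.6]
force: [0.6, -0.0, -0.3]
gripper_width: 91.5
```

View pics/g1.png

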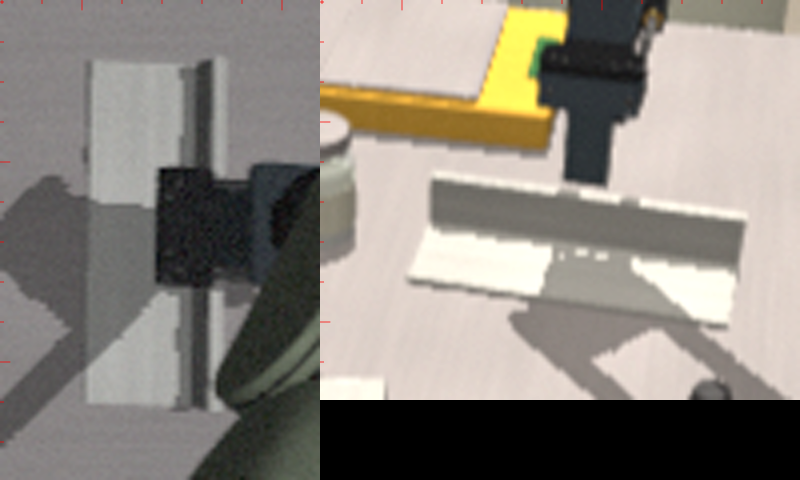

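The open fingers straddle the fin, with the visible finger at side px ≈(296, 115) above its middle. I descend and grip.

```bash
python3 -m inch '[{"x":0,"y":0,"z":1.5,"yaw":0,"gripper":1},{"x":0,"y":0,"z":2,"yaw":0,"gripper":1},{"x":0,"y":0,"z":2,"yaw":0,"gripper":1},{"x":0,"y":0,"z":1.5,"yaw":0,"gripper":1},{"x":0,"y":0,"z":0.8,"yaw":0,"gripper":1},{"x":0,"y":0,"z":0,"yaw":0,"gripper":-1},{"x":0,"y":0,"z":0,"yaw":0,"gripper":-1},{"x":0,"y":0,"z":0,"yaw":0,"gripper":-1},{"x":0,"y":0,"z":0,"yaw":0,"gripper":-1},{"x":0,"y":0,"z":0,"yaw":0,"gripper":-1},{"x":0,"y":0,"z":0,"yaw":0,"gripper":-1}]' 40; python3 -m inch '[{"x":0,"y":0,"z":0,"yaw":0,"gripper":-1},{"x":0,"y":0,"z":0,"yaw":0,"gripper":-1}]'
```

```text
time_s: 6.3
ee_pos: [459.0, -382.7, 37.7]
ee_rot: [180.0, -0.1, -2.6]
force: [1.4, 1.2, -0.3]
gripper_width: 53.9
time_s: 6.47
ee_pos: [458.7, -382.5, 37.2]
ee_rot: [180.0, -0.0, -2.6]
force: [-0.4, 0.4, 0.6]
gripper_width: 40.7
```

```bash
python3 -m inch '[{"x":0,"y":0,"z":0,"yaw":0,"gripper":-1},{"x":0,"y":0,"z":0,"yaw":0,"gripper":-1},{"x":0,"y":0,"z":0,"yaw":0,"gripper":-1},{"x":0,"y":0,"z":0,"yaw":0,"gripper":-1},{"x":0,"y":0,"z":0,"yaw":0,"gripper":-1},{"x":0,"y":0,"z":0,"yaw":0,"gripper":-1},{"x":0,"y":0,"z":0,"yaw":0,"gripper":-1}]'; python3 -m inch '[{"x":0,"y":0,"z":-1,"yaw":0,"gripper":-1},{"x":0,"y":0,"z":-2,"yaw":0,"gripper":-1},{"x":0,"y":0,"z":-3,"yaw":0,"gripper":-1},{"x":0,"y":0,"z":0,"yaw":0,"gripper":-1}]'
```

```text
time_s: 7.05
ee_pos: [458.6, -382.0, 36.8]
ee_rot: [-180.0, 0.0, -2.6]
force: [-0.7, 1.3, 1.1]
gripper_width: 9.7
time_s: 7.38
ee_pos: [461.3, -385.0, 102.3]
ee_rot: [179.6, -0.5, -2.6]
force: [0.9, -0.2, -2.7]
gripper_width: 9.9
```

```bash
python3 -m inch '[{"x":0,"y":0,"z":-3.5,"yaw":0,"gripper":-1},{"x":0,"y":0,"z":-3.5,"yaw":0,"gripper":-1},{"x":0.95,"y":-1.36,"z":0,"yaw":0,"gripper":-1},{"x":1.9,"y":-2.73,"z":0,"yaw":0,"gripper":-1},{"x":1.9,"y":-2.73,"z":0,"yaw":0,"gripper":-1},{"x":1.9,"y":-2.73,"z":0,"yaw":0,"gripper":-1},{"x":1.9,"y":-2.73,"z":0,"yaw":0,"gripper":-1},{"x":1.9,"y":-2.73,"z":0,"yaw":0,"gripper":-1},{"x":1.9,"y":-2.73,"z":0,"yaw":0,"gripper":-1},{"x":1.9,"y":-2.73,"z":0,"yaw":0,"gripper":-1},{"x":1.9,"y":-2.73,"z":0,"yaw":0,"gripper":-1},{"x":1.9,"y":-2.73,"z":0,"yaw":0,"gripper":-1}]'; python3 -m inch '[{"x":0.95,"y":-1.36,"z":0,"yaw":0,"gripper":-1},{"x":0,"y":0,"z":0,"yaw":-0.8,"gripper":-1},{"x":0,"y":0,"z":0,"yaw":-0.8,"gripper":-1},{"x":0,"y":0,"z":0,"yaw":-0.81,"gripper":-1},{"x":0,"y":0,"z":0,"yaw":0,"gripper":-1},{"x":0,"y":0,"z":0,"yaw":0,"gripper":-1}]'
python3 - <<'E'
from h import *
t=cams.grab_frame("top"); s=cams.grab_frame("side")
a=crop(t,150,100,350,240,4); b=crop(s,130,60,330,260,3)
cv2.imwrite("pics/g2.png",a); cv2.imwrite("pics/g2s.png",b)
E
```

```text
time_s: 8.38
ee_pos: [651.0, -130.3, 166.0]
ee_rot: [180.0, 0.1, -2.6]
force: [0.8, 0.1, -3.0]
gripper_width: 9.9
time_s: 8.88
ee_pos: [660.3, -118.7, 166.3]
ee_rot: [-180.0, 0.1, 9.4]
force: [0.2, 0.3, -2.8]
gripper_width: 9.9
```

View pics/g2.png

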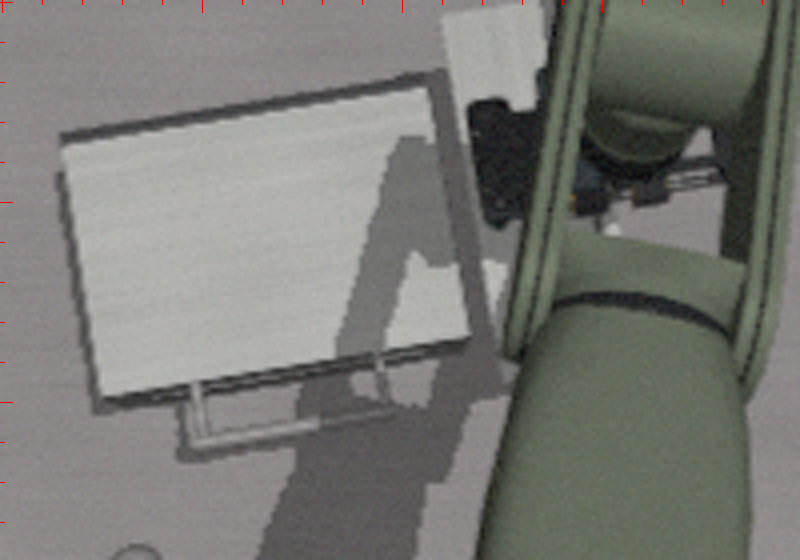

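```bash
python3 - <<'E'
from h import *
t,s=np.load("f0.npy",allow_pickle=True)
p=onz(t,(443/4+149.5,16/4+99.5),135); d=p[:2]-[623,107.5]; print(p, .9864*d[0]+.1642*d[1], -.1642*d[0]+.9864*d[1])
E
python3 -m inch '[{"x":0,"y":0,"z":1.5,"yaw":0,"gripper":-1},{"x":0,"y":0,"z":2.5,"yaw":0,"gripper":-1},{"x":0,"y":0,"z":2.5,"yaw":0,"gripper":-1},{"x":0,"y":0,"z":2.5,"yaw":0,"gripper":-1},{"x":0,"y":0,"z":2,"yaw":0,"gripper":-1},{"x":0,"y":0,"z":1,"yaw":0,"gripper":-1},{"x":0,"y":0,"z":0.5,"yaw":0,"gripper":-1},{"x":0,"y":0,"z":0,"yaw":0,"gripper":-1}]'; python3 -m inch '[{"x":0,"y":0,"z":0.3,"yaw":0,"gripper":-1},{"x":0,"y":0,"z":0,"yaw":0,"gripper":-1},{"x":0,"y":0,"z":0,"yaw":0,"gripper":-1}]'
```

```text
[776.28935898 -16.75947951 135.        ] 130.80121716498118 -147.73966333238445
time_s: 9.65
ee_pos: [660.4, -118.4, 41.2]
ee_rot: [-180.0, 0.1, 9.4]
force: [-0.8, 0.1, -2.9]
gripper_width: 10.0
time_s: 9.9
ee_pos: [661.4, -118.5, 40.2]
ee_rot: [180.0, -0.1, 9.5]
force: [0.5, 0.5, -3.5]
gripper_width: 9.9
```

```bash
python3 -m inch '[{"x":0,"y":0,"z":0.15,"yaw":0,"gripper":-1},{"x":0,"y":0,"z":0,"yaw":0,"gripper":-1},{"x":0,"y":0,"z":0,"yaw":0,"gripper":-1}]';python3 -m inch '[{"x":0,"y":0,"z":0.1,"yaw":0,"gripper":-1},{"x":0,"y":0,"z":0,"yaw":0,"gripper":-1},{"x":0,"y":0,"z":0,"yaw":0,"gripper":-1}]'
```

```text
time_s: 10.15
ee_pos: [660.8, -118.3, 37.7]
ee_rot: [180.0, -0.0, 9.5]
force: [0.2, 0.3, -3.4]
gripper_width: 9.7
time_s: 10.4
ee_pos: [661.0, -118.4, 36.9]
ee_rot: [180.0, -0.0, 9.5]
force: [-0.3, 1.1, 0.0]
gripper_width: 9.8
```

```bash
python3 -m inch '[{"x":0,"y":0,"z":0,"yaw":0,"gripper":1},{"x":0,"y":0,"z":0,"yaw":0,"gripper":1},{"x":0,"y":0,"z":0,"yaw":0,"gripper":1},{"x":0,"y":0,"z":0,"yaw":0,"gripper":1},{"x":0,"y":0,"z":-1,"yaw":0,"gripper":1},{"x":0,"y":0,"z":-2,"yaw":0,"gripper":1},{"x":0,"y":0,"z":-2,"yaw":0,"gripper":1},{"x":0,"y":1.2,"z":-2,"yaw":0,"gripper":1},{"x":0,"y":1.2,"z":0,"yaw":-1,"gripper":1},{"x":0,"y":0,"z":0,"yaw":-1,"gripper":1},{"x":0,"y":0,"z":0,"yaw":-1,"gripper":1},{"x":0,"y":0,"z":0,"yaw":-1,"gripper":1}]'
python3 -m inch '[{"x":0,"y":0,"z":0,"yaw":-1,"gripper":1},{"x":0,"y":0,"z":0,"yaw":-1,"gripper":1},{"x":0,"y":0,"z":0,"yaw":-1,"gripper":1},{"x":0,"y":0,"z":0,"yaw":-1,"gripper":1},{"x":0,"y":0,"z":0,"yaw":-1,"gripper":1},{"x":0,"y":0,"z":0,"yaw":-1,"gripper":1},{"x":0,"y":0,"z":0,"yaw":-1,"gripper":1},{"x":0,"y":0,"z":0,"yaw":-1,"gripper":1},{"x":0,"y":0,"z":0,"yaw":-1,"gripper":1},{"x":0,"y":0,"z":0,"yaw":-1,"gripper":1},{"x":0,"y":0,"z":0,"yaw":-1,"gripper":1},{"x":0,"y":0,"z":0,"yaw":-1,"gripper":1}]'
python3 -m inch '[{"x":0,"y":0,"z":0,"yaw":-1,"gripper":1},{"x":0,"y":0,"z":0,"yaw":-1,"gripper":1},{"x":-1.2,"y":0,"z":0,"yaw":0,"gripper":1},{"x":0,"y":0,"z":0,"yaw":0,"gripper":1}]'; cat >> h.py <<'E'
C=np.array([623,107.5]); A=np.array([[.9864,.1642],[-.1642,.9864]])
def b(p): return A@(np.array(p)[:2]-C)
E
python3 -c "
from h import *
print(b(telemetry.state()['ee_pos']), telemetry.state()['qpos'])"
```

```text
time_s: 11.4
ee_pos: [664.9, -142.3, 107.5]
ee_rot: [180.0, -0.1, 29.7]
force: [0.4, 0.6, 0.3]
gripper_width: 87.3
time_s: 12.4
ee_pos: [664.8, -142.0, 107.3]
ee_rot: [180.0, 0.0, 89.7]
force: [-0.6, 0.4, -0.4]
gripper_width: 91.0
time_s: 12.73
ee_pos: [667.2, -155.8, 107.2]
ee_rot: [179.9, 0.1, 99.3]
force: [0.1, 0.9, -0.7]
gripper_width: 91.2
[   0.40403115 -267.03235334] [-1.40794421e+01  3.33708662e+01  8.39346308e+01 -7.14729401e-02
  6.25816887e+01 -2.33659621e+01]
```

```bash
python3 -m inch '[{"x":0,"y":0,"z":1.5,"yaw":0,"gripper":1},{"x":0,"y":0,"z":2.2,"yaw":0,"gripper":1},{"x":0,"y":0,"z":2.2,"yaw":0,"gripper":1},{"x":0,"y":0,"z":1.3,"yaw":0,"gripper":1},{"x":0.7,"y":0,"z":0,"yaw":0,"gripper":1},{"x":0.7,"y":0,"z":0,"yaw":0,"gripper":1},{"x":0.4,"y":0,"z":0,"yaw":0,"gripper":1},{"x":0.2,"y":0,"z":0,"yaw":0,"gripper":1},{"x":0.2,"y":0,"z":0,"yaw":0,"gripper":1},{"x":0,"y":0,"z":0,"yaw":0,"gripper":1}]';python3 -m inch '[{"x":0.2,"y":0,"z":0,"yaw":0,"gripper":1},{"x":0.2,"y":0,"z":0,"yaw":0,"gripper":1},{"x":0.2,"y":0,"z":0,"yaw":0,"gripper":1},{"x":0,"y":0,"z":0,"yaw":0,"gripper":1}]'; python3 -c "
from h import *
print(b(telemetry.state()['ee_pos']))"
```

```text
time_s: 13.57
ee_pos: [663.7, -131.7, 35.8]
ee_rot: [179.9, 0.0, 99.5]
force: [0.5, -0.7, -0.5]
gripper_width: 91.4
time_s: 13.9
ee_pos: [662.3, -126.0, 34.8]
ee_rot: [179.9, 0.0, 99.5]
force: [1.6, -1.9, 0.1]
gripper_width: 90.8
[   0.40955508 -236.81176092]
```

```bash
python3 -m inch '[{"x":0.2,"y":0,"z":0,"yaw":0,"gripper":1},{"x":0,"y":0,"z":0,"yaw":0,"gripper":1},{"x":0,"y":0,"z":0,"yaw":0,"gripper":1}]' ; python3 -m inch '[{"x":0.2,"y":0,"z":0,"yaw":0,"gripper":1},{"x":0,"y":0,"z":0,"yaw":0,"gripper":1},{"x":0,"y":0,"z":0,"yaw":0,"gripper":1}]' ; python3 -c "
from h import *
print(b(telemetry.state()['ee_pos']))
t=cams.grab_frame('top'); s=cams.grab_frame('side')
cv2.imwrite('pics/p1.png',np.hstack([crop(t,230,90,330,240,4)[:600],crop(s,150,60,250,210,4)]))"
```

```text
time_s: 14.15
ee_pos: [662.1, -125.4, 34.7]
ee_rot: [179.9, 0.1, 99.5]
force: [0.2, -5.6, 1.9]
gripper_width: 91.1
time_s: 14.4
ee_pos: [662.1, -125.2, 35.1]
ee_rot: [179.9, 0.3, 99.5]
force: [1.8, -10.1, 2.9]
gripper_width: 91.0
[   0.38312637 -235.99911988]
```

View pics/p1.png

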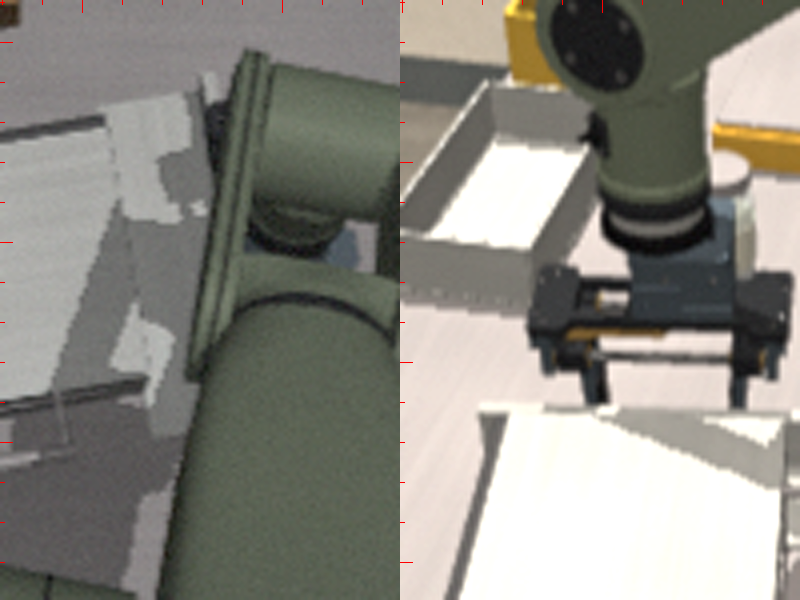

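The push force climbs to 10 N without further motion, so the edge is seated against the bin (seam at top px ≈(257–262, 120–180)). I back off, lift and partly close the fingers for the bar.

```bash
python3 -m inch '[{"x":-0.5,"y":0,"z":0,"yaw":0,"gripper":1},{"x":-1,"y":0,"z":0,"yaw":0,"gripper":1},{"x":-1.4,"y":0,"z":0,"yaw":0,"gripper":1},{"x":0,"y":0,"z":-2.5,"yaw":0,"gripper":-0.3},{"x":0,"y":0,"z":-4,"yaw":0,"gripper":-0.3},{"x":0,"y":0,"z":-4,"yaw":0,"gripper":-0.3},{"x":0,"y":0,"z":-3.5,"yaw":0,"gripper":-0.3},{"x":1.5,"y":-1,"z":0,"yaw":0,"gripper":-0.3},{"x":3,"y":-2,"z":0,"yaw":0,"gripper":-0.3},{"x":3,"y":-2,"z":0,"yaw":0,"gripper":-0.3},{"x":3,"y":-2,"z":0,"yaw":0,"gripper":-0.3},{"x":3,"y":-2,"z":0,"yaw":0,"gripper":-0.3}]';python3 -m inch '[{"x":3,"y":-2,"z":0,"yaw":0,"gripper":-0.3},{"x":3,"y":-1,"z":0,"yaw":0,"gripper":-0.3},{"x":3,"y":-0.6,"z":0,"yaw":0,"gripper":-0.3},{"x":2,"y":-0.6,"z":0,"yaw":0,"gripper":-0.3},{"x":0,"y":0,"z":0,"yaw":0,"gripper":-0.3},{"x":0,"y":0,"z":0,"yaw":0,"gripper":-0.3}]'; python3 -c "
from h import *
print(b(telemetry.state()['ee_pos']))
t=cams.grab_frame('top'); s=cams.grab_frame('side')
np.save('f1.npy',[t,s],allow_pickle=True)
cv2.imwrite('pics/p2.png',np.hstack([crop(t,200,95,300,225,4),crop(s,170,120,270,250,4)]))"
```

```text
time_s: 15.5
ee_pos: [553.8, -32.1, 174.1]
ee_rot: [-180.0, -0.0, 99.4]
force: [-0.3, -0.4, -0.6]
gripper_width: 33.9
time_s: 16.0
ee_pos: [495.5, 69.3, 174.5]
ee_rot: [-180.0, 0.0, 99.6]
force: [0.0, 0.8, -0.2]
gripper_width: 32.3
[-132.01326106  -16.79048286]
```

View pics/p2.png

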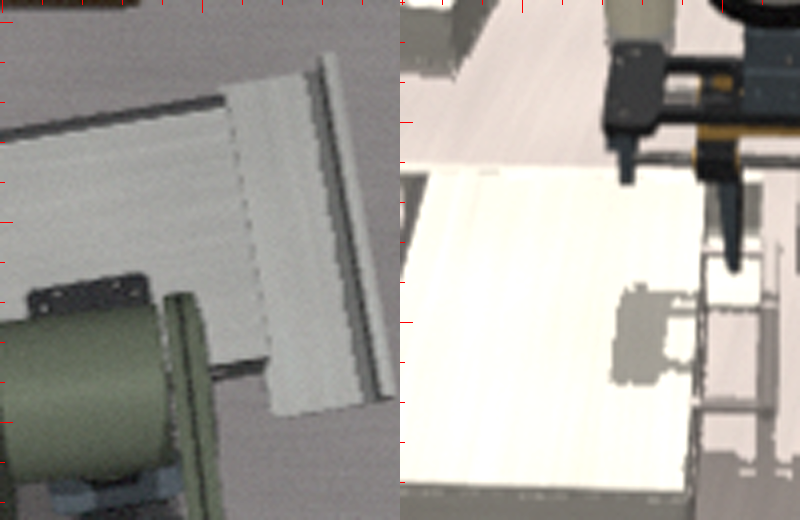

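```bash
python3 - <<'E'
from h import *
t,s=np.load("f1.npy",allow_pickle=True)
w=lambda X,Y,z:np.r_[C+A.T@np.array([X,Y]),z]
for X in(-148,-132,-116): print(X,(proj(s,w(X,-17,152))-[170,120])*4)
P=[(325/4+199.5,57/4+94.5),(393/4+199.5,398/4+94.5)]
P=[onz(t,p,51) for p in P]; print(P,[b(p) for p in P], 'yaw',np.degrees(np.arctan2(*(P[0]-P[1])[1::-1])))
P=[(232/4+199.5,100/4+94.5),(268/4+199.5,368/4+94.5)] # lid right edge
P=[onz(t,p,118) for p in P]; print([b(p) for p in P])
P=[(230/4+199.5,92/4+94.5),(272/4+199.5,415/4+94.5),(362/4+199.5,402/4+94.5)] # foot corners
print([b(onz(t,p,6)) for p in P])
E
```

```text
-148 [391.94425322 255.0428909 ]
-132 [364.30023579 254.2408704 ]
-116 [336.68117028 253.43957382]
[array([785.9533532, -80.2725871,  51.       ]), array([ 530.98082905, -128.37531529,   51.        ])] [array([ 129.90492879, -211.97582051]), array([-129.49843699, -217.55786314])] yaw 10.683763390966638
[array([  91.84861467, -133.74683232]), array([ -98.90153354, -126.71548286])]
[array([ 127.08167132, -140.66560993]), array([-124.0342834 , -130.37233372]), array([-125.62095478, -199.57224707])]
```

```bash
python3 - <<'E'
from h import *
t,s=np.load("f1.npy",allow_pickle=True)
g=cv2.GaussianBlur(t["pixels"].min(2).astype(np.float32),(0,0),.6)
f0=np.load("f0.npy",allow_pickle=True)[0]; 
for v in range(112,192,8): print(v,g[v,250:302].astype(int).tolist())
E
```

```text
112 [96, 96, 97, 97, 97, 98, 97, 97, 97, 97, 97, 97, 97, 98, 98, 97, 97, 97, 98, 99, 99, 99, 101, 102, 104, 101, 94, 93, 89, 75, 71, 96, 114, 117, 111, 102, 101, 100, 100, 101, 101, 101, 100, 100, 101, 100, 100, 101, 101, 101, 101, 100]
120 [52, 53, 52, 51, 54, 61, 89, 114, 120, 120, 122, 121, 122, 120, 119, 117, 118, 120, 122, 123, 123, 122, 121, 121, 123, 122, 118, 104, 83, 78, 66, 56, 85, 114, 119, 114, 106, 102, 100, 100, 101, 100, 98, 99, 99, 99, 99, 100, 100, 99, 99, 99]
128 [120, 122, 122, 123, 124, 125, 124, 115, 108, 118, 122, 122, 122, 122, 122, 122, 120, 119, 121, 122, 123, 124, 123, 121, 121, 123, 126, 122, 108, 86, 79, 71, 62, 76, 106, 119, 118, 110, 102, 101, 100, 100, 101, 101, 100, 99, 99, 99, 100, 99, 100, 99]
136 [121, 121, 121, 122, 122, 122, 122, 122, 117, 117, 123, 124, 124, 124, 124, 123, 123, 121, 121, 122, 123, 125, 126, 125, 123, 123, 124, 125, 122, 108, 87, 81, 79, 68, 62, 92, 118, 124, 116, 104, 100, 100, 100, 101, 101, 102, 102, 102, 102, 100, 101, 101]
144 [122, 121, 122, 122, 121, 122, 123, 124, 124, 124, 122, 124, 127, 128, 127, 126, 125, 124, 124, 125,
[... 714 characters left out ...]
, 125, 125, 124, 118, 117, 127, 129, 129, 130, 128, 126, 127, 128, 127, 125, 126, 126, 127, 126, 125, 126, 126, 125, 123, 109, 85, 79, 73, 64, 74, 105, 124, 124, 113, 101, 98, 97, 98, 97, 97, 98]
176 [70, 100, 123, 126, 125, 125, 125, 126, 128, 126, 125, 125, 126, 124, 122, 122, 122, 128, 130, 131, 131, 131, 131, 129, 128, 128, 128, 129, 129, 130, 128, 127, 127, 126, 128, 124, 113, 92, 83, 80, 69, 63, 96, 126, 130, 121, 106, 100, 99, 98, 98, 98]
184 [65, 74, 101, 122, 126, 124, 124, 121, 117, 112, 109, 105, 101, 97, 89, 83, 83, 104, 126, 130, 131, 131, 131, 132, 131, 130, 129, 128, 128, 130, 131, 131, 129, 128, 127, 127, 127, 124, 108, 86, 82, 74, 64, 82, 113, 127, 124, 111, 100, 98, 97, 97]
```

```bash
python3 - <<'E'
from h import *
t,s=np.load("f1.npy",allow_pickle=True); f0=np.load("f0.npy",allow_pickle=True)[0]
def edge(f,rows,lo,hi,slope,v0,z,th,up):
    g=cv2.GaussianBlur(f["pixels"].min(2).astype(np.float32),(0,0),.5); P=[]
    for v in rows:
        c=np.arange(lo,hi)+int(round(slope*(v-v0))); r=g[v,c]
        k=[i for i in range(len(c)-1) if ((r[i]<th<=r[i+1]) if up else (r[i]>th>=r[i+1]))]
        if k: i=k[0]; P.append(onz(f,(c[i]+(th-r[i])/(r[i+1]-r[i]),v),z)[:2])
    P=np.float32(P); vx,vy,x,y=cv2.fitLine(P,cv2.DIST_HUBER,0,.01,.01).ravel(); sg=np.sign(vx)
    a=np.degrees(np.arctan2(vy*sg,vx*sg)); n=np.array([-vy,vx])*sg
    return a, n@(np.array([644,-21])-[x,y]), np.std((P-[x,y])@n)
print("lid right f0",edge(f0,range(126,180),250,264,.175,122,118,106,False))
print("fin inner top",edge(t,range(116,188),279,286,.175,120,51,90,True))
print("fin/foot inner foot-shadow",edge(t,range(120,188),271,282,.175,120,6,100,False))
E
```

```text
lid right f0 (np.float32(9.525311), np.float64(-1.9870348955198551), np.float32(0.6609955))
fin inner top (np.float32(9.2863455), np.float64(79.61964473926264), np.float32(0.23036945))
fin/foot inner foot-shadow (np.float32(9.268408), np.float64(69.85575472072287), np.float32(0.8074098))
```

```bash
python3 -m inch '[{"x":1.7,"y":0,"z":0,"yaw":0,"gripper":-0.3},{"x":0,"y":0,"z":1.5,"yaw":0,"gripper":-0.3},{"x":0,"y":0,"z":2,"yaw":0,"gripper":-0.3},{"x":0,"y":0,"z":1.3,"yaw":0,"gripper":-0.3},{"x":0,"y":0,"z":0.7,"yaw":0,"gripper":-0.3},{"x":0,"y":0,"z":0,"yaw":0,"gripper":-0.3},{"x":0,"y":0,"z":0,"yaw":0,"gripper":-0.3}]' 12; python3 -c "
from h import *
print(b(telemetry.state()['ee_pos']))
t=cams.grab_frame('top'); s=cams.grab_frame('side')
cv2.imwrite('pics/p3.png',crop(s,190,140,290,240,6))"
```

```text
time_s: 16.68
ee_pos: [493.4, 85.1, 119.4]
ee_rot: [-180.0, -0.0, 99.4]
force: [1.2, 0.6, 0.5]
gripper_width: 31.9
[-131.55153364   -0.81224247]
```

View pics/p3.png

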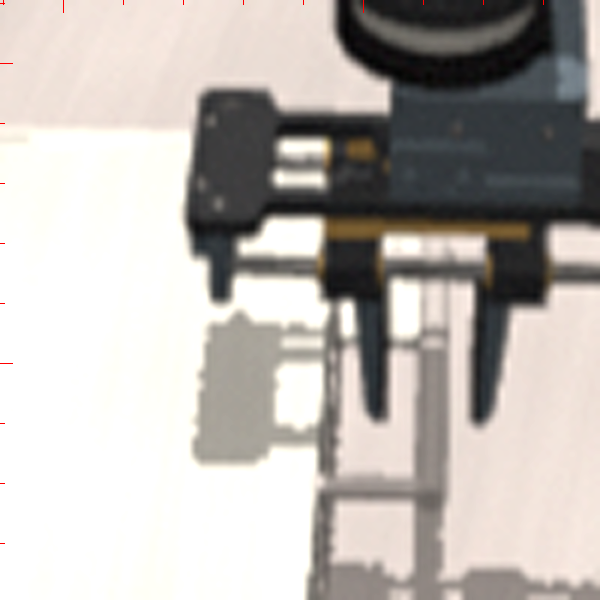

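The bar lies between the fingers (side crop px ≈433, fingers at 375 and 483), so I close on it.

```bash
python3 -m inch '[{"x":0,"y":0,"z":0,"yaw":0,"gripper":-1},{"x":0,"y":0,"z":0,"yaw":0,"gripper":-1},{"x":0,"y":0,"z":0,"yaw":0,"gripper":-1},{"x":0,"y":0,"z":0,"yaw":0,"gripper":-1},{"x":0,"y":0,"z":0,"yaw":0,"gripper":-1},{"x":0,"y":0,"z":0,"yaw":0,"gripper":-1},{"x":0,"y":0,"z":0,"yaw":0,"gripper":-1}]' 12;  python3 -c "
from h import *
print(b(telemetry.state()['ee_pos']))"
python3 - <<'E'
import numpy as np
r=222.04;f0=np.arctan2(4,222)
p=lambda d: np.array([-r*np.cos(np.radians(d)+f0),r*np.sin(np.radians(d)+f0)])
D=list(range(0,67,3)); 
for a,c in zip(D,D[1:]): print(c,((p(c)-p(a))/10*[1,-1]).round(2), p(c).round(1))
E
```

```text
time_s: 17.37
ee_pos: [492.4, 85.8, 119.5]
ee_rot: [-180.0, -0.0, 99.5]
force: [-2.0, -0.9, 1.8]
gripper_width: 11.5
[-1.32347682e+02 -1.04133185e-02]
3 [ 0.05 -1.16] [-221.5   15.6]
6 [ 0.11 -1.16] [-220.4   27.2]
9 [ 0.17 -1.15] [-218.6   38.7]
12 [ 0.23 -1.14] [-216.3   50.1]
15 [ 0.29 -1.13] [-213.4   61.3]
18 [ 0.35 -1.11] [-209.9   72.4]
21 [ 0.41 -1.09] [-205.8   83.3]
24 [ 0.46 -1.07] [-201.2   94. ]
27 [ 0.52 -1.04] [-196.   104.4]
30 [ 0.57 -1.01] [-190.3  114.5]
33 [ 0.63 -0.98] [-184.   124.3]
36 [ 0.68 -0.95] [-177.3  133.7]
39 [ 0.72 -0.91] [-170.   142.8]
42 [ 0.77 -0.87] [-162.3  151.5]
45 [ 0.82 -0.83] [-154.2  159.8]
48 [ 0.86 -0.78] [-145.6  167.7]
51 [ 0.9  -0.74] [-136.6  175. ]
54 [ 0.93 -0.69] [-127.3  182. ]
57 [ 0.97 -0.64] [-117.6  188.4]
60 [ 1.   -0.59] [-107.5  194.3]
63 [ 1.03 -0.54] [-97.2 199.6]
66 [ 1.06 -0.48] [-86.6 204.4]
```

```bash
python3 -m inch '[{"x":0,"y":0.05,"z":-1.16,"yaw":0,"gripper":-1},{"x":0,"y":0.11,"z":-1.16,"yaw":0,"gripper":-1},{"x":0,"y":0.17,"z":-1.15,"yaw":0,"gripper":-1},{"x":0,"y":0.23,"z":-1.14,"yaw":0,"gripper":-1},{"x":0,"y":0.29,"z":-1.13,"yaw":0,"gripper":-1},{"x":0,"y":0.35,"z":-1.11,"yaw":0,"gripper":-1},{"x":0,"y":0.41,"z":-1.09,"yaw":0,"gripper":-1},{"x":0,"y":0.46,"z":-1.07,"yaw":0,"gripper":-1},{"x":0,"y":0.52,"z":-1.04,"yaw":0,"gripper":-1},{"x":0,"y":0.57,"z":-1.01,"yaw":0,"gripper":-1},{"x":0,"y":0,"z":0,"yaw":0,"gripper":-1},{"x":0,"y":0,"z":0,"yaw":0,"gripper":-1}]'; cat > a.py <<'E'
from h import *
s=telemetry.state(); p=s["ee_pos"]; q=b(p); d=np.array([q[0]-90, p[2]-5.5-110])
print("binxy",q,"z",p[2],"ang",np.degrees(np.arctan2(d[1],-d[0]))-1.03,"r",np.hypot(*d),"F",A@s["force"][:2],s["force"][2],s["gripper_width"],s["time_s"])
E
python3 a.py
```

```text
time_s: 18.37
ee_pos: [521.8, 90.7, 230.1]
ee_rot: [-179.7, 0.0, 99.5]
force: [-6.1, -1.2, 2.8]
gripper_width: 11.2
binxy [-1.02554375e+02 -3.13954071e-03] z 230.13037166040195 ang 29.735943049627856 r 224.09218980559442 F [-6.26480188 -0.18736233] 2.7581548893661214 11.235749466722185 18.3667
```

```bash
python3 -m inch '[{"x":0,"y":-0.18,"z":-0.1,"yaw":0,"gripper":-1},{"x":0,"y":0.63,"z":-0.98,"yaw":0,"gripper":-1},{"x":0,"y":0.68,"z":-0.95,"yaw":0,"gripper":-1},{"x":0,"y":0.72,"z":-0.91,"yaw":0,"gripper":-1},{"x":0,"y":0.77,"z":-0.87,"yaw":0,"gripper":-1},{"x":0,"y":0.82,"z":-0.83,"yaw":0,"gripper":-1},{"x":0,"y":0,"z":0,"yaw":0,"gripper":-1},{"x":0,"y":0,"z":0,"yaw":0,"gripper":-1}]'; python3 a.py
```

```text
time_s: 19.03
ee_pos: [556.8, 96.5, 277.6]
ee_rot: [-179.9, 0.0, 99.5]
force: [-6.2, -1.3, 5.2]
gripper_width: 11.2
binxy [-6.70940047e+01  2.34306023e-02] z 277.6291724235794 ang 44.87366226464948 r 225.75295093947386 F [-6.29687722 -0.28948806] 5.228777895614431 11.171101224899557 19.0333
```

```bash
python3 - <<'E'
import numpy as np
P=np.array([(-132.35,119.5),(-102.55,230.1),(-67.1,277.6)])
M=np.c_[2*P,np.ones(3)]; c=np.linalg.solve(M,(P**2).sum(1)); print(c[:2],np.sqrt(c[2]+c[:2]@c[:2]))
from h import *
s=cams.grab_frame('side'); t=cams.grab_frame('top'); np.save('f2.npy',[t,s],allow_pickle=True)
cv2.imwrite('pics/p4.png',crop(s,140,70,300,270,3))
E
```

```text
[ 99.37465213 116.3788912 ] 231.74567035105184
```

View pics/p4.png

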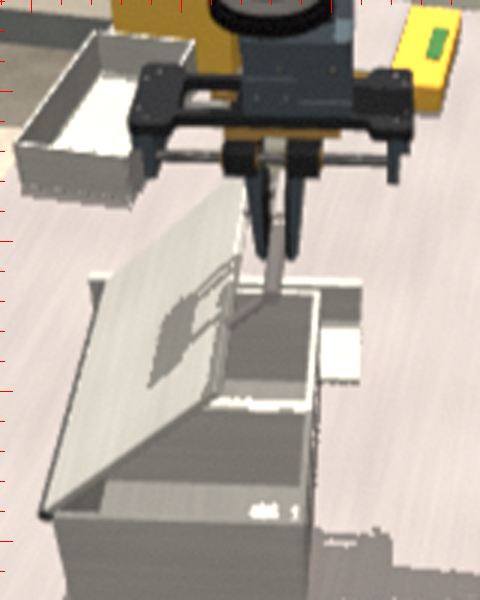

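```bash
cat >> h.py <<'E'
def ony(f,uv,Y):
    c,d=ray(f,uv); n=np.r_[A[1],0]; P=c+d*((Y-n@(np.r_[C,0]+0))*0+ (Y+n@np.r_[C,0]-n@c)/(n@d)); q=b(P); return np.r_[q,P[2]]
E
python3 - <<'E'
from h import *
t,s=np.load('f2.npy',allow_pickle=True); e=lambda x,y:(x/3+139.5,y/3+69.5)
print("hinge",ony(s,e(45,515),130),"lid front underside",ony(s,e(214,402),130),"bar end",ony(s,e(272,297),70), "far lid top",ony(s,e(243,182),-130))
print("tips proj",[(proj(s,np.r_[C+A.T@np.array([X,0]),277.6-22])-[139.5,69.5])*3 for X in(-67-6,-67,-67+6)])
print("bar proj if z 272", [(proj(s,np.r_[C+A.T@np.array([-67,70]),z])-[139.5,69.5])*3 for z in (266,272,277)])
E
```

```text
hinge [ 92.04497874 130.         109.84227617] lid front underside [-35.63916411 130.         228.38055137] bar end [-69.67914647  70.         267.40285286] far lid top [ -30.50561373 -130.          219.91629761]
tips proj [array([284.33186443, 246.49183381]), array([275.84058448, 246.26278243]), array([267.35245126, 246.03381594])]
bar proj if z 272 [array([267.98381258, 298.52461511]), array([267.71692292, 291.47074321]), array([267.49241746, 285.53708211])]
```

```bash
python3 -m inch '[{"x":0,"y":-0.3,"z":0,"yaw":0,"gripper":-1},{"x":0,"y":0,"z":0,"yaw":0,"gripper":-1},{"x":0,"y":0,"z":0,"yaw":0,"gripper":-1}]'; python3 a.py
```

```text
time_s: 19.38
ee_pos: [555.3, 96.2, 276.2]
ee_rot: [179.9, -0.0, 99.5]
force: [0.7, 1.3, -0.6]
gripper_width: 11.5
binxy [-6.86166509e+01 -1.86234011e-02] z 276.20854120065206 ang 44.345337663230175 r 225.80185374539545 F [0.87881663 1.13352081] -0.5522219699702067 11.496821406674206 19.3833
```

```bash
cat > a.py <<'E'
from h import *
S=[telemetry.state() for _ in range(1)]; s=S[0]; p=s["ee_pos"]; q=b(p); F=A@s["force"][:2]; fz=s["force"][2]
ph=np.arccos((90-q[0])/222.04); off=p[2]-110-222.04*np.sin(ph)
print("x",q[0],"z",p[2],"ang(x)",np.degrees(ph)-1.03,"off",off,"radial out",-F[0]*np.cos(ph)+fz*np.sin(ph),"tangent",F[0]*np.sin(ph)+fz*np.cos(ph),s["gripper_width"],s["time_s"])
E
python3 a.py; python3 - <<'E'
import numpy as np
r=222.04;f0=np.radians(1.03)
p=lambda d: np.array([-r*np.cos(np.radians(d)+f0),r*np.sin(np.radians(d)+f0)])
D=[43.4]+list(range(46,71,2))
for a,c in zip(D,D[1:]): print(c,((p(c)-p(a))/10*[1,-1]).round(2))
E
```

```text
x -68.6166508914347 z 276.20854120065206 ang(x) 43.3791689265796 off 10.829907984933726 radial out -1.0142246712702545 tangent 0.22049057767198943 11.496821406674206 19.3833
46 [ 0.72 -0.7 ]
48 [ 0.58 -0.52]
50 [ 0.59 -0.5 ]
52 [ 0.61 -0.48]
54 [ 0.63 -0.46]
56 [ 0.64 -0.43]
58 [ 0.66 -0.41]
60 [ 0.67 -0.39]
62 [ 0.68 -0.36]
64 [ 0.7  -0.34]
66 [ 0.71 -0.31]
68 [ 0.72 -0.29]
70 [ 0.73 -0.26]
```

```bash
python3 -m inch '[{"x":0,"y":0.7,"z":-0.7,"yaw":0,"gripper":-1},{"x":0,"y":0.58,"z":-0.52,"yaw":0,"gripper":-1},{"x":0,"y":0.59,"z":-0.5,"yaw":0,"gripper":-1},{"x":0,"y":0.61,"z":-0.48,"yaw":0,"gripper":-1},{"x":0,"y":0.63,"z":-0.46,"yaw":0,"gripper":-1},{"x":0,"y":0,"z":0,"yaw":0,"gripper":-1},{"x":0,"y":0,"z":0,"yaw":0,"gripper":-1},{"x":0,"y":0,"z":0,"yaw":0,"gripper":-1}]' 20; python3 a.py
```

```text
time_s: 20.05
ee_pos: [585.5, 101.3, 303.0]
ee_rot: [-180.0, -0.0, 99.5]
force: [0.2, 0.4, -1.3]
gripper_width: 11.3
x -37.99366240656558 z 302.9722161097388 ang(x) 53.7691691877314 off 11.535218824857225 radial out -1.1914456413056815 tangent -0.5612971575112387 11.252772075808405 20.05
```

```bash
python3 -m inch '[{"x":0,"y":0.64,"z":-0.43,"yaw":0,"gripper":-1},{"x":0,"y":0.66,"z":-0.41,"yaw":0,"gripper":-1},{"x":0,"y":0.67,"z":-0.38,"yaw":0,"gripper":-1},{"x":0,"y":0.68,"z":-0.36,"yaw":0,"gripper":-1},{"x":0,"y":0.7,"z":-0.33,"yaw":0,"gripper":-1},{"x":0,"y":0.71,"z":-0.31,"yaw":0,"gripper":-1},{"x":0,"y":0.72,"z":-0.28,"yaw":0,"gripper":-1},{"x":0,"y":0,"z":0,"yaw":0,"gripper":-1},{"x":0,"y":0,"z":0,"yaw":0,"gripper":-1},{"x":0,"y":0,"z":0,"yaw":0,"gripper":-1}]'; python3 - <<'E'
exec(open('a.py').read())
s=cams.grab_frame('side'); t=cams.grab_frame('top'); np.save('f3.npy',[t,s],allow_pickle=True)
cv2.imwrite('pics/p5.png',crop(s,130,50,290,250,3))
F=[]
for _ in range(20): cams.grab_frame('side'); F.append(telemetry.state()['force'])
F=np.array(F); m=np.r_[A@F.mean(0)[:2],F.mean(0)[2]]; print("mean F bin",m,F.std(0),"tangent",m[0]*np.sin(ph)+m[2]*np.cos(ph))
E
```

```text
time_s: 20.88
ee_pos: [633.0, 109.1, 328.6]
ee_rot: [179.9, 0.0, 99.5]
force: [-0.8, -0.4, 2.9]
gripper_width: 11.0
x 10.14618315073613 z 328.5546311573887 ang(x) 67.8920905665531 off 11.370824998209798 radial out 3.0020202403142715 tangent 0.197489398615189 10.974921844611957 20.8833
mean F bin [-1.60919075 -0.96503304  4.96453514] [0.56483358 0.54140068 0.70957183] tangent 0.28390747193523347
```

View pics/p5.png

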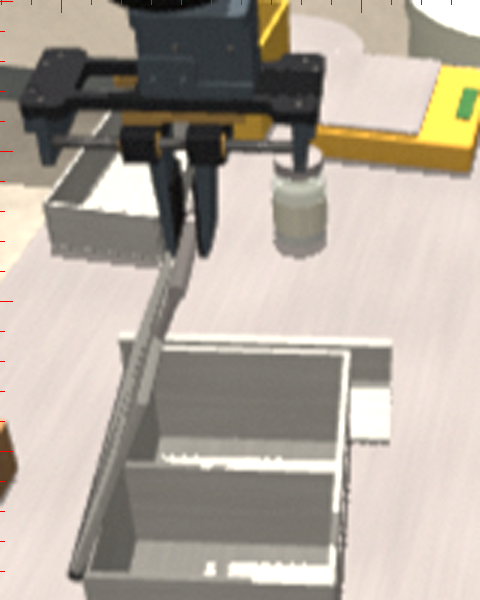

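```bash
python3 -m inch '[{"x":0,"y":0,"z":-0.1,"yaw":0,"gripper":-1},{"x":0,"y":-0.36,"z":0.13,"yaw":0,"gripper":-1},{"x":0,"y":-0.36,"z":0.15,"yaw":0,"gripper":-1},{"x":0,"y":-0.71,"z":0.31,"yaw":0,"gripper":-1},{"x":0,"y":-0.7,"z":0.33,"yaw":0,"gripper":-1},{"x":0,"y":-0.68,"z":0.36,"yaw":0,"gripper":-1},{"x":0,"y":-0.67,"z":0.39,"yaw":0,"gripper":-1},{"x":0,"y":-0.66,"z":0.41,"yaw":0,"gripper":-1},{"x":0,"y":-0.34,"z":0.22,"yaw":0,"gripper":-1},{"x":0,"y":0,"z":0,"yaw":0,"gripper":-1},{"x":0,"y":0,"z":0,"yaw":0,"gripper":-1},{"x":0,"y":0,"z":0,"yaw":0,"gripper":-1}]'; python3 - <<'E'
exec(open('a.py').read())
s=cams.grab_frame('side'); t=cams.grab_frame('top'); np.save('f4.npy',[t,s],allow_pickle=True)
a=crop(s,140,60,290,260,3); c=np.zeros((600,350,3),np.uint8); c[:450]=cv2.resize(crop(t,155,90,311,290,2),(350,450)); cv2.imwrite('pics/p6.png',np.hstack([a,c]))
F=[]
for _ in range(20): cams.grab_frame('side'); F.append(telemetry.state()['force'])
F=np.array(F); m=np.r_[A@F.mean(0)[:2],F.mean(0)[2]]; print("mean F bin",m,"tangent",m[0]*np.sin(ph)+m[2]*np.cos(ph))
E
```

```text
time_s: 22.98
ee_pos: [588.6, 101.8, 306.1]
ee_rot: [-180.0, -0.0, 99.5]
force: [0.2, -1.3, -0.5]
gripper_width: 11.4
x -34.895170707070434 z 306.08463247311704 ang(x) 54.74186063903535 off 12.500978696284989 radial out -0.3451622248405571 tangent -0.2984161876457585 11.431983724023148 22.9833
mean F bin [ 0.07739251 -1.16628367 -0.11362933] tangent 7.316559770813302e-05
```

View pics/p6.png

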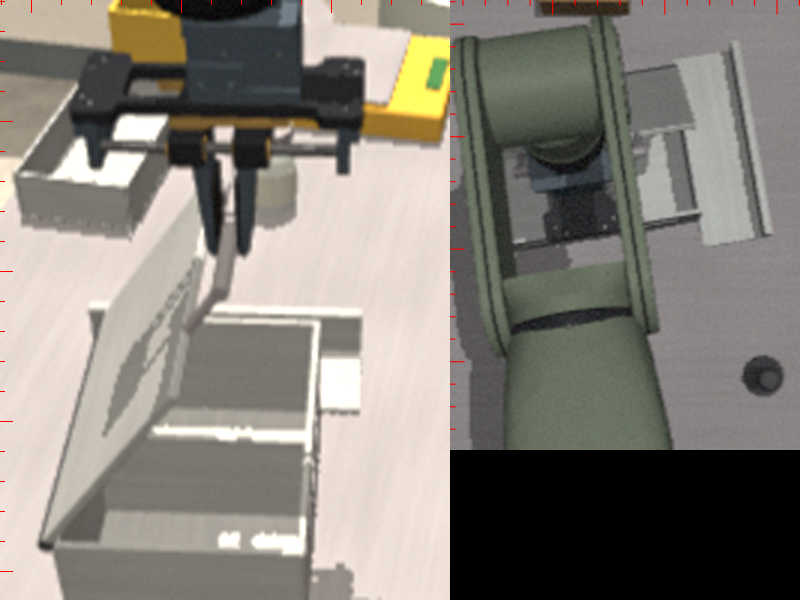

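```bash
python3 - <<'E'
from h import *
t,s=np.load('f4.npy',allow_pickle=True); e=lambda x,y:(x/3+139.5,y/3+59.5)
bar=ony(s,e(219,292),70); H=ony(s,e(45,543),130); f=ony(s,e(178,398),130); g=ony(s,e(172,405),130)
a=lambda p,o=(90,110):np.degrees(np.arctan2(p[2]-o[1],o[0]-p[0]))
print(bar,a(bar)-1.03,H,f,a(f),g,a(g),a(f,(H[0],H[2])))
E
python3 a.py
```

```text
[-36.36499769  70.         295.36455413] 54.68732765165333 [ 91.70327221 130.         112.05225744] [-14.72828737 130.         257.46513162] 54.618004526732506 [-10.43545403 130.         251.24587453] 54.58457650746153 53.79860834710505
x -34.936557817376425 z 306.08558863291904 ang(x) 54.72894288415575 off 12.530098056512259 radial out 0.13036280980829285 tangent 0.5213183297872663 11.28362302310087 24.0833
```

The last view shows the lid held at about 54.7°. The kinematics and the image agree (bar end at side crop px (219, 292)), the straightedge is still along the bin and the tamper is in place. I'm handing it in.

```bash
python3 -c "
from workcell import env
print(env.job_done())"
```

```text
the job is handed in; nothing more can be done
None
```

The job is handed in, after about 24 s of the 54 s allowed.

**Straightedge:** I carried it over by the fin, set it down about 14 mm off the bin's right side and let go. I then pushed the fin with the open fingers until the force climbed to about 10 N without further motion.
- The top view afterwards put it at 9.3° against the lid edge's 9.5°. The fin's inner face is 79.6 mm out, where 80 mm would be flush.
- It is centred front to back to within about 1 mm.
- An earlier, rougher hand-read of the pixels gave angles 1–2° off; I replaced it with line fits.

**Lid:** I pinched the bar, raised the lid to about 68°, then eased it back. The force on the bar had changed sign at 68°, so it was past balance and short of the stop. I finished holding it at rest at about 54.7°, by both arm position and camera, roughly 5° below the nominal 60°. I did not measure the balance point more closely than that.

**Deviations:**
- During the lift the bar slid about 5 mm towards the fingertips, with about 8 N pushing outward. I moved the tool back 3 mm to relieve it and raised the grip from 12 N to 20 N.
- By the end the bar had crept 1–2 mm further towards the fingertips. It was still held, with mean force along the lid's swing about 0 N.

**Other items:** I saw the tamper standing in place in the last view and did not check the other bystanders one by one. No move touched them.

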